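# Bottles back into the stands that fit them

### The job

The bottles went back into the wrong stands: both paint jars are perched on top of the two small stands and the two small bottles are rattling about in the wide ones. Put every one upright, right down in the bore of the stand that fits it (a jar in each wide stand, either way round; the amber bottle in the medium stand; the dropper bottle in the narrowest), with one container to a stand; the cork mat is a free spot to park one on. Set them down, do not drop them or knock them over, and leave the open pot of paint where it is.

Things in the scene. Friction and masses are not known exactly. Their poses are not given: they have to be found in the camera images.
- dropper_bottle: Slim paint bottle with a red body, white cap and short white nozzle, 112 mm tall: body of diameter 37 mm up to a height of 65 mm, then a rounded shoulder, a cap of diameter 29 mm from 86 to 105 mm, nozzle of diameter 16 mm to the top. About 0.08 kg. Origin: centre of its base; z up along the bottle. At the start it stands in the bore of one of the wide stands, on the bore floor.
- amber_bottle: Amber glass bottle with a paper label and a black ribbed cap, 102 mm tall: straight body of diameter 48 mm up to a height of 70 mm, shoulder up to 82 mm, cap of diameter 37 mm from 84 mm to the top. About 0.16 kg. Origin: centre of its base; z up along the bottle. At the start it stands in the bore of the other wide stand, on the bore floor.
- orange_jar: Orange screw-lid paint jar, 107 mm tall: straight body of diameter 68 mm (the base edge is rounded) up to a height of 68 mm, then a rounded shoulder up to 86 mm, then a black lid of diameter 57 mm and height 21 mm. About 0.33 kg. Origin: centre of its base; z up along the jar. At the start it stands upright on top of a stand whose bore is too small for it (base 40 mm above the bench).
- violet_jar: Violet screw-lid paint jar, 107 mm tall: straight body of diameter 68 mm (the base edge is rounded) up to a height of 68 mm, then a rounded shoulder up to 86 mm, then a black lid of diameter 57 mm and height 21 mm. About 0.33 kg. Origin: centre of its base; z up along the jar. At the start it stands upright on top of a stand whose bore is too small for it (base 40 mm above the bench). Same shape as the orange jar; either jar fits either wide stand.
- stand_narrow: The narrowest bottle stand, for the dropper bottle. Turned pale-wood disc with a round flat-bottomed bore in the middle of its top, fixed to the bench. Outside diameter 78 mm, height 40 mm, bore diameter 46 mm, bore floor 12 mm above the bench, so the bore is 28 mm deep. Origin: centre of the underside, on the bench; z up. Its yaw has no meaning.
- stand_medium: The medium bottle stand, for the amber bottle. Turned pale-wood disc with a round flat-bottomed bore in the middle of its top, fixed to the bench. Outside diameter 96 mm, height 40 mm, bore diameter 57 mm, bore floor 12 mm above the bench, so the bore is 28 mm deep. Origin: centre of the underside, on the bench; z up. Its yaw has no meaning.
- stand_wide_a: One of the two wide stands, each for one jar. Turned pale-wood disc with a round flat-bottomed bore in the middle of its top, fixed to the bench. Outside diameter 112 mm, height 40 mm, bore diameter 80 mm, bore floor 12 mm above the bench, so the bore is 28 mm deep. Origin: centre of the underside, on the bench; z up. Its yaw has no meaning.
- stand_wide_b: The other wide stand, the same as the first. Turned pale-wood disc with a round flat-bottomed bore in the middle of its top, fixed to the bench. Outside diameter 112 mm, height 40 mm, bore diameter 80 mm, bore floor 12 mm above the bench, so the bore is 28 mm deep. Origin: centre of the underside, on the bench; z up. Its yaw has no meaning.
- cork_mat: Round flat cork mat, diameter 110 mm, 5 mm thick, fixed to the bench and clear: a free spot to park a container on. Origin: centre of the underside, on the bench; z up.
- paint_pot: Small open black pot of yellow paint, loose, diameter 62 mm at the rim, 36 mm tall, standing on the bench among the stands; it must stay where it is. Origin: centre of its base; z up. The other clutter near the work is flat (a pencil and a brush lie between the stands, under 15 mm tall).
Mind the look-alikes: they are no part of the job. What is shaped like the violet_jar but turquoise is not meant.

How it is judged:
At the end, for the whole second after the job is handed in: The dropper bottle is in the narrow stand, the amber bottle in the medium stand and one jar in each wide stand: each within 10 mm of its stand's centre, its base less than 6 mm above the bore floor, within 0.12 rad of upright, and at rest (under 0.02 m/s) (horizontal distance between dropper_bottle and stand_narrow below 0.01 m and z of dropper_bottle in the frame of stand_narrow below 0.018 m and horizontal distance between amber_bottle and stand_medium below 0.01 m and z of amber_bottle in the frame of stand_medium below 0.018 m and (((horizontal distance between orange_jar and stand_wide_a below 0.01 m and z of orange_jar in the frame of stand_wide_a below 0.018 m) and (horizontal distance between violet_jar and stand_wide_b below 0.01 m and z of violet_jar in the frame of stand_wide_b below 0.018 m)) or ((horizontal distance between orange_jar and stand_wide_b below 0.01 m and z of orange_jar in the frame of stand_wide_b below 0.018 m) and (horizontal distance between violet_jar and stand_wide_a below 0.01 m and z of violet_jar in the frame of stand_wide_a below 0.018 m))) and angle between each of dropper_bottle, amber_bottle, orange_jar, violet_jar's own z axis and vertical below 0.12 rad and linear speed of each of dropper_bottle, amber_bottle, orange_jar, violet_jar below 0.02 m/s); the robot touches nothing.
It fails at once if a bottle or jar is knocked over (tilted more than 0.7 rad) (angle between any of dropper_bottle, amber_bottle, orange_jar, violet_jar's own z axis and vertical above 0.7 rad).
It fails at once if a bottle or jar is dropped (falling, out of the fingers, faster than 0.85 m/s, a fall of over 35 mm) ((contact force between the fingers and dropper_bottle below 0.02 N and linear speed of dropper_bottle above 0.85 m/s) or (contact force between the fingers and amber_bottle below 0.02 N and linear speed of amber_bottle above 0.85 m/s) or (contact force between the fingers and orange_jar below 0.02 N and linear speed of orange_jar above 0.85 m/s) or (contact force between the fingers and violet_jar below 0.02 N and linear speed of violet_jar above 0.85 m/s)).
It fails at once if the open pot of paint is pushed more than 20 mm or tipped by more than 0.3 rad (distance of paint_pot from where it was at the start of the episode above 0.02 m or angle between paint_pot's own z axis and vertical above 0.3 rad).
It also fails if it takes over 112 s, if anything falls off the work surface, if the arm or the gripper's body presses on something with over 40 N, if the wrist force passes 120 N, or if a joint passes its speed limit or range.

### The arm

A 6-joint arm with a two-finger parallel gripper is mounted at the origin on a cart in front of the work surface, level with it; the furniture and walls round the work are solid. World frame = base frame: x ahead of the robot, y to its left, z up, the work surface at z = 0. Lengths are in m, angles in rad, forces in N, time in s.
With the tool pointing down it reaches from about 0.325 to 0.875 m from the base axis. Payload 4.4 kg.
Tool frame: the origin (TCP) lies on the centre line of the jaws, within the pads' length; the fingertips stand 19 mm ahead of it and the grasp point (between the pads) is the TCP; z points along the fingers, y is the line along which they close (so a half turn about z gives the same grasp; the last joint's range is limited). The gripper opens to 85 mm and grips with 20 to 120 N. Pads are 22 mm wide; open, the fingers measure 114 mm over their backs; the gripper's body (76 mm by 85 mm) begins 54 mm behind the grasp point. The pads swing forward as they close: fully open they stand 13 mm farther back than shut.
Start: joints at [1.058, 0.207, 1.542, -0, 1.393, -0.15], TCP at [0.204, 0.538, 0.25] pointing down, gripper open.
Joint ranges: [-2.73, 2.73], [-0.86, 2.22], [0.23, 2.46], [-1.11, 4.25], [0.08, 2.63], [-2.82, 2.82]. Speed limits (rad/s): [2.79, 2.79, 3.14, 3.14, 3.14, 3.14].

### API

Orientations are given as a unit quaternion [w, x, y, z].
In Python, from workcell import env gives the robot as it stands.
- The arm moves only by the shell command python3 -m handwheel 'ROWS' [FORCE]. ROWS is JSON, a list of rows, each an object with "rotation": the turn, a rotation vector about the tool's x, y, z in degrees, a list of three; "xyz": the shift along the tool's x, y, z in cm, a list of three; "hand": the finger opening in cm, from 0 to 8.54. A call has 1 to 20 rows; each row shifts and turns the commanded pose from where the row before left it, along the tool's axes as they then stand; what a row does not reach is not made up. A row lasts 1/12 s, in which the tool goes at most 41.7 mm and 7.16 degrees, less where a joint would pass 70% of its speed; a pose out of reach is approached as far as the arm can. A call with a gripper value outside its range is refused whole. The fingers move at their own pace and stop on an object; FORCE is the grip in N (left out, the last holds). Time passes only in rows, so rows that do not move let the fingers close. It gives the time, the measured TCP pose, the force, the opening and the grip force at its end, in the units of the state.
- env.read_state(): the state, without advancing time (a new reading comes with each control period).
- env.grab_frame(name): name is "scene" or "side" or "wrist"; returns the picture (400x640x3 uint8, blue, green, red); there is no depth.
- env.calibration(name): a dict with "fx", "fy", "cx", "cy" (pixels), "R" (3x3) and "t" (3): a world point X has camera coordinates R X + t; the wrist camera has in their place "T_tool_cam" (4x4, takes a point from camera to tool coordinates, whose origin is the TCP and whose axes are the flange's). Camera axes: x right, y down, z forward; pixel columns grow to the right and rows downward; lengths in m; the calibration is good to about 2 mm. The wrist camera is an equidistant fisheye: a pixel r from the principal point sees the ray r / f radians off the axis. A picture is of the moment at which its call begins: read the wrist's pose just before it. calibration takes no time and is no camera call.
- env.hand_in(): hands the job in; it is judged then, once.
Trained networks look in the newest picture that a camera, given by its name, has taken for a name from the list of things; names that differ only in an ending like _2 or _b are one class to them, and where a whole thing is asked for, a point or a joint stands for the part that bears it (a point fixed in the world has none). Each returns a list of dicts, best first, with "p" (0 to 1); they miss things now and then, are a little off and sometimes report something else, mostly with a low value. They report only what shows in the picture. A call takes as long as a camera call. They do not tell look-alikes from the thing itself.
- env.recognise(camera, name): "rect" ([left, top, right, bottom] in pixels, round what is visible of it).
- env.place_of(camera, name): "position" ([column, row] in pixels: a listed point, or the origin of a listed thing).
The state is a dict: "time_s": time; "joints": joint angles; "joint_vel": joint speeds; "effort": joint torques, N m; "tool_pos": TCP position; "eef_rot": TCP orientation; "contact_force": force on the tool from outside, world axes, zero at the start; "ft_torque": the same for the moment, N m; "finger_gap": opening from 0.0 (shut) to 1.0 (fully open); "grasp_force": force on a finger pad.
Only numpy, scipy, OpenCV 4.12 (cv2) and the standard library are available. Lean on these libraries where they do the work, as an engineer would, in place of code of your own. Each camera call takes 0.05 s, during which the arm holds its last target. There are 200 camera calls.

## Working session

There is one attempt and no reset: what is moved stays moved. The work goes in short steps, Python scripts to look and compute and a shell command to move; the robot and the scene stay as the last step left them, time stands still between calls to the robot, and variables do not carry over. Pictures are saved under pics/ and viewed, at most 14 in all, crops included, and the job is handed in when it is done.

```bash
mkdir -p pics; ls; python3 - <<'E'
from workcell import env
import cv2,numpy as np
for c in ("scene","side"):
    f=env.grab_frame(c); cv2.imwrite(f"pics/{c}0.png",f)
    k=env.calibration(c); print(c,k)
    for n in ["dropper_bottle","amber_bottle","orange_jar","violet_jar","stand_narrow","stand_medium","stand_wide_a","cork_mat","paint_pot"]:
        print(n,[(np.round(d["position"]).tolist(),round(d["p"],2)) for d in env.place_of(c,n)][:4])
print(env.calibration("wrist"));print(env.read_state())
E
```

```text
pics
scene {'fx': 413.18925891771886, 'fy': 413.18925891771886, 'cx': 314.4020486212914, 'cy': 206.33499256956713, 'R': array([[ 0.68131579, -0.73193542, -0.00890718],
       [-0.54844572, -0.50238143, -0.6684461 ],
       [ 0.48478457,  0.46030799, -0.74370725]]), 't': array([-0.39286104,  0.38539474,  0.85188763])}
dropper_bottle [([265.0, 177.0], 0.56)]
amber_bottle [([332.0, 208.0], 0.72)]
orange_jar [([240.0, 210.0], 0.58), ([376.0, 257.0], 0.38)]
violet_jar [([326.0, 175.0], 0.93), ([384.0, 249.0], 0.64)]
stand_narrow [([377.0, 256.0], 0.89)]
stand_medium [([246.0, 218.0], 0.65)]
stand_wide_a [([331.0, 212.0], 0.92), ([268.0, 180.0], 0.69)]
cork_mat [([294.0, 262.0], 0.72)]
paint_pot [([345.0, 302.0], 0.68), ([330.0, 211.0], 0.29)]
side {'fx': 463.601700379757, 'fy': 463.601700379757, 'cx': 317.9497187817716, 'cy': 197.16835424636497, 'R': array([[ 0.93316095, -0.3594072 ,  0.00609184],
       [-0.15633339, -0.42104628, -0.89346511],
       [ 0.32368274,  0.83279439, -0.44909129]]), 't': array([-0.5429646 ,  0.15460379,  0.83787873])}
dropper_bottle [([299.0, 177.0], 0.9)]
ambe
[... 842 characters left out ...]
}
{'time_s': 1.0, 'joints': array([ 1.05846538e+00,  2.06606870e-01,  1.54147290e+00, -1.59779537e-05,
        1.39350659e+00, -1.50482310e-01]), 'joint_vel': array([-0.00072876,  0.00048718,  0.00032461, -0.00106691, -0.00231962,
       -0.00096231]), 'effort': array([ 5.18924116e-04, -3.83065259e+01, -2.91976333e+01, -2.31263639e-04,
        7.23918074e-04,  2.29045540e-06]), 'tool_pos': array([0.20356365, 0.53777388, 0.25029064]), 'eef_rot': array([8.45952255e-06, 1.79937495e-01, 9.83678046e-01, 4.16279485e-07]), 'contact_force': array([ 0.61761717,  0.11350446, -0.03212327]), 'ft_torque': array([ 0.02003376, -0.04280442,  0.02669497]), 'grasp_force': 0.0, 'finger_gap': 0.997365846732223}
```

View pics/scene0.png

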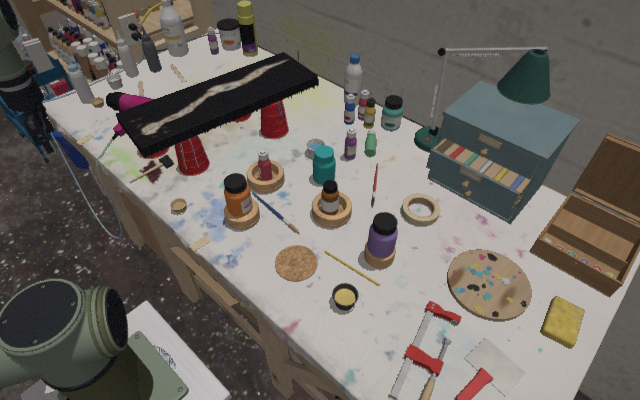

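View pics/side0.png

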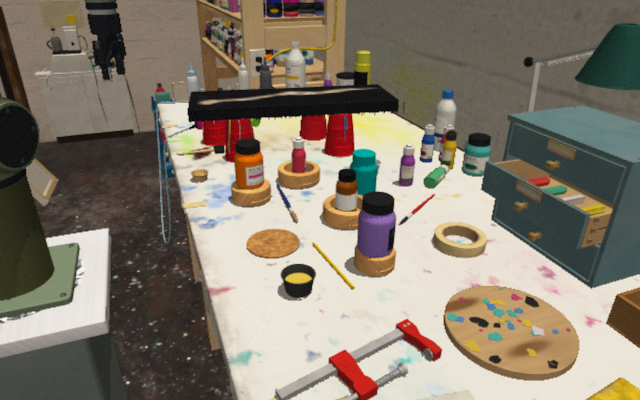

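The scene camera shows the orange jar on the medium stand at (240,215), the dropper in a wide stand at (266,177), and the amber bottle in the other at (331,208). The violet jar is on the narrow stand at (381,250), the mat at (296,262), the pot at (345,297), and the turquoise decoy at (324,165). The side view agrees.

```bash
cat > h.py <<'E'
from workcell import env
import numpy as np, cv2
from scipy.spatial.transform import Rotation as Ro
def onplane(o,d,z): return o+d*(z-o[2])/d[2]
def ray(c,px):
    k=env.calibration(c)
    u=(np.array(px,float)-[k["cx"],k["cy"]])/k["fx"]
    if c!="wrist":
        return -k["R"].T@k["t"], k["R"].T@np.r_[u,1]
    s=env.read_state(); w,x,y,z=s["eef_rot"]; R=Ro.from_quat([x,y,z,w]).as_matrix()
    th=np.hypot(*u); d=np.r_[u/th*np.sin(th),np.cos(th)]; T=k["T_tool_cam"]
    return s["tool_pos"]+R@T[:3,3], R@T[:3,:3]@d
def at(c,px,z): return onplane(*ray(c,px),z)[:2]
def proj(c,X):
    k=env.calibration(c)
    if c!="wrist":
        p=k["R"]@X+k["t"]; return p[:2]/p[2]*k["fx"]+[k["cx"],k["cy"]]
    s=env.read_state(); w,x,y,z=s["eef_rot"]; R=Ro.from_quat([x,y,z,w]).as_matrix(); T=k["T_tool_cam"]
    p=T[:3,:3].T@(R.T@(np.array(X)-s["tool_pos"])-T[:3,3])
    th=np.arctan2(np.hypot(p[0],p[1]),p[2]); return p[:2]/np.hypot(p[0],p[1])*th*k["fx"]+[k["cx"],k["cy"]]
E
python3 - <<'E'
from h import *
D={"drop":([265,177],[299,177],.012),"amb":([332,208],[344,213],.012),"or":([240,210],[246,181],.04),"vi":([384,249],[375,247],.04),
"sn":([377,256],[375,264],0),"sm":([246,218],[248,202],0),"wA(amber)":([331,212],[346,218],0),"wB(drop)":([268,180],[299,179],0),"mat":([294,262],[272,244],0),"pot":([345,302],[300,292],0)}
for n,(a,b,z) in D.items(): print(n,at("scene",a,z).round(3),at("side",b,z).round(3))
E
```

```text
drop [0.623 0.249] [0.62  0.239]
amb [0.666 0.015] [0.651 0.014]
or [0.471 0.18 ] [0.47  0.202]
vi [ 0.631 -0.189] [ 0.63  -0.176]
sn [ 0.628 -0.175] [ 0.633 -0.175]
sm [0.482 0.176] [0.464 0.167]
wA(amber) [0.661 0.014] [0.655 0.011]
wB(drop) [0.628 0.242] [0.624 0.252]
mat [ 0.468 -0.029] [ 0.466 -0.036]
pot [ 0.469 -0.2  ] [ 0.469 -0.205]
```

```bash
python3 -m handwheel '[{"rotation":[0,0,-6.9],"xyz":[0,0,-3.3],"hand":8.5},{"rotation":[0,0,-6.9],"xyz":[0,0,-3.3],"hand":8.5},{"rotation":[0,0,-6.9],"xyz":[0,0,-3.4],"hand":8.5},{"rotation":[0,0,0],"xyz":[-1.85,-3.05,0],"hand":8.5},{"rotation":[0,0,0],"xyz":[-1.85,-3.05,0],"hand":8.5},{"rotation":[0,0,0],"xyz":[-1.85,-3.05,0],"hand":8.5},{"rotation":[0,0,0],"xyz":[-1.85,-3.05,0],"hand":8.5},{"rotation":[0,0,0],"xyz":[-1.85,-3.05,0],"hand":8.5},{"rotation":[0,0,0],"xyz":[-1.85,-3.05,0],"hand":8.5},{"rotation":[0,0,0],"xyz":[-1.85,-3.05,0],"hand":8.5},{"rotation":[0,0,0],"xyz":[-1.85,-3.05,0],"hand":8.5},{"rotation":[0,0,0],"xyz":[-1.85,-3.05,0],"hand":8.5},{"rotation":[0,0,0],"xyz":[-1.85,-3.05,0],"hand":8.5},{"rotation":[0,0,0],"xyz":[-1.85,-3.05,0],"hand":8.5},{"rotation":[0,0,0],"xyz":[-1.85,-3.05,0],"hand":8.5},{"rotation":[0,0,0],"xyz":[0,0,0],"hand":8.5},{"rotation":[0,0,0],"xyz":[0,0,0],"hand":8.5}]' 60
python3 - <<'E'
from h import *
print("cup",at("scene",(274,136),0),at("side",(341,156),0),"cup2",at("side",(238,160),0),at("scene",(192,172),0),"decoy",at("scene",(324,181),0),at("side",(363,195),0))
for z in (.1,.13,.16): print(z,at("scene",(318,80),z),at("side",(398,104),z),at("scene",(125,130),z),at("side",(190,115),z))
f=env.grab_frame("wrist"); cv2.imwrite("pics/w1.png",f)
s=env.read_state(); print(s["tool_pos"],s["eef_rot"])
Z={"dropper_bottle":.012,"amber_bottle":.012,"orange_jar":.04,"violet_jar":.04,"stand_narrow":0,"stand_medium":0,"stand_wide_a":0,"cork_mat":0,"paint_pot":0}
for n,z in Z.items():
    print(n,[(np.round(d["position"]).tolist(),round(d["p"],2),at("wrist",d["position"],z).round(3)) for d in env.place_of("wrist",n)][:3])
E
```

```text
time_s: 2.42
tool_pos: [0.4261, 0.1701, 0.3503]
eef_rot: [-0.0, 0.002, 1.0, 0.0]
contact_force: [-1.1, -0.6, -0.4]
finger_gap: 0.993
grasp_force: 0.0
cup [0.78787482 0.38515983] [0.79770072 0.36655784] cup2 [0.49939678 0.44221221] [0.49145378 0.44480258] decoy [0.74069638 0.11265082] [0.74330554 0.10414581]
0.1 [1.02749732 0.40110475] [1.06282296 0.50298571] [0.41607692 0.64997662] [0.39370022 0.61014756]
0.13 [0.99087866 0.36731518] [1.00514    0.40740964] [0.4027454  0.60670828] [0.38407207 0.50687538]
0.16 [0.95426001 0.33352561] [0.94745704 0.31183357] [0.38941389 0.56343994] [0.37444391 0.4036032 ]
[0.42548169 0.17122714 0.35022827] [-2.10642824e-04  1.23458543e-03  9.99999184e-01  2.50257033e-04]
dropper_bottle [([364.0, 266.0], 0.97, array([0.613, 0.245])), ([122.0, 186.0], 0.54, array([ 0.467, -0.184])), ([233.0, 278.0], 0.41, array([0.641, 0.014]))]
amber_bottle [([240.0, 287.0], 0.95, array([0.66 , 0.025]))]
orange_jar [([333.0, 192.0], 0.74, array([0.472, 0.19 ]))]
violet_jar [([298.0, 324.0], 0.86, array([0.72 , 0.132])), ([134.0, 274.0], 0.65, array([ 0.631, -0.179]))]
stand_narrow [([149.0, 262.0], 0.86, array([ 0.625, -0.165]))]
stand_medium [([331.0, 186.0], 0.61, array([0.474, 0.188]))]
stand_wide_a [([364.0, 269.0], 0.79, array([0.627, 0.25 ])), ([235.0, 279.0], 0.69, array([0.652, 0.014]))]
cork_mat [([197.0, 179.0], 0.87, array([ 0.461, -0.034]))]
paint_pot [([125.0, 186.0], 0.59, array([ 0.47 , -0.187]))]
```

View pics/w1.png

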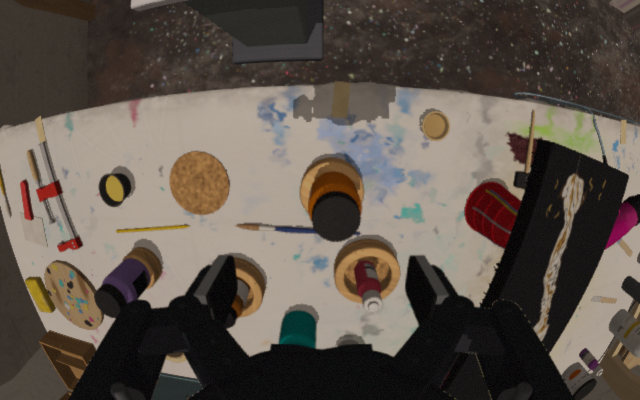

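The wrist view shows everything upright: orange jar (337,200), dropper (367,285), amber (238,295, partly behind a finger), violet (130,280). The cork mat is at (200,182), the pot at (115,188), and the board on the cups is at the right. I'll refine the centres by fitting projected circles in all three cameras.

```bash
cat >> h.py <<'E'
from scipy.ndimage import map_coordinates
def fit(frames, x0, circles, span=.016, step=.001, shade=0):
    """frames {cam:image}; circles [(z,r)]; search the centre maximising the radial gradient on the projected circles"""
    a=np.linspace(0,2*np.pi,72,endpoint=False); out={}; tot=0
    gr=np.arange(-span,span+step/2,step)
    for c,f in frames.items():
        g=cv2.GaussianBlur(cv2.cvtColor(f,cv2.COLOR_BGR2LAB),(0,0),1.0).astype(float)
        S=np.zeros((len(gr),len(gr)))
        for i,dx in enumerate(gr):
            for j,dy in enumerate(gr):
                for z,r in circles:
                    P=[np.array([proj_c(c,[x0[0]+dx+q*np.cos(t),x0[1]+dy+q*np.sin(t),z]) for t in a]) for q in (r-.0015,r+.0015)]
                    v=[np.stack([map_coordinates(g[...,k],[p[:,1],p[:,0]],order=1,mode='nearest') for k in range(3)]) for p in P]
                    S[i,j]+=np.minimum(np.linalg.norm(v[1]-v[0],axis=0),25).mean()
        i,j=np.unravel_index(S.argmax(),S.shape); out[c]=(round(x0[0]+gr[i],3),round(x0[1]+gr[j],3),round(S.max()/S.mean(),2)); tot=tot+S/S.mean()
    i,j=np.unravel_index(tot.argmax(),tot.shape)
    return np.round([x0[0]+gr[i],x0[1]+gr[j]],3),out
_C={}
def proj_c(c,X):
    if c not in _C:
        k=env.calibration(c)
        if c!="wrist": _C[c]=(k,k["R"],k["t"])
        else:
            s=env.read_state(); w,x,y,z=s["eef_rot"]; R=Ro.from_quat([x,y,z,w]).as_matrix(); T=k["T_tool_cam"]
            A=T[:3,:3].T@R.T; _C[c]=(k,A,-A@s["tool_pos"]-T[:3,:3].T@T[:3,3])
    k,R,t=_C[c]; p=R@np.array(X)+t; cc=np.array([k["cx"],k["cy"]])
    if c!="wrist": return p[:2]/p[2]*k["fx"]+cc
    h=np.hypot(p[0],p[1]); return p[:2]/h*np.arctan2(h,p[2])*k["fx"]+cc
E
cat > m.py <<'E'
from h import *
F={"scene":cv2.imread("pics/scene0.png"),"side":cv2.imread("pics/side0.png"),"wrist":cv2.imread("pics/w1.png")}
print("mat",fit(F,(.467,-.032),[(.005,.055)],step=.002))
for n,x,r,b in (("med",(.473,.175),.048,None),("nar",(.630,-.175),.039,None),("A",(.657,.014),.056,.04),("B",(.626,.247),.056,.04)):
    print(n,fit(F,x,[(.04,r)]+([(.04,b)] if b else []),step=.002))
for n,x,c in (("drop",(.622,.245),[(.117,.0145),(.098,.0145)]),("amb",(.658,.014),[(.114,.0185)]),("or",(.473,.183),[(.147,.0285)]),("vi",(.630,-.180),[(.147,.0285)])):
    print(n,fit(F,x,c,step=.002))
E
time python3 m.py
```

```text
mat (array([ 0.467, -0.036]), {'scene': (np.float64(0.467), np.float64(-0.036), np.float64(3.34)), 'side': (np.float64(0.467), np.float64(-0.038), np.float64(2.72)), 'wrist': (np.float64(0.467), np.float64(-0.03), np.float64(3.54))})
med (array([0.475, 0.187]), {'scene': (np.float64(0.457), np.float64(0.159), np.float64(1.71)), 'side': (np.float64(0.475), np.float64(0.179), np.float64(1.61)), 'wrist': (np.float64(0.469), np.float64(0.187), np.float64(2.25))})
nar (array([ 0.63 , -0.173]), {'scene': (np.float64(0.636), np.float64(-0.175), np.float64(1.91)), 'side': (np.float64(0.632), np.float64(-0.169), np.float64(1.78)), 'wrist': (np.float64(0.634), np.float64(-0.183), np.float64(1.89))})
A (array([0.657, 0.012]), {'scene': (np.float64(0.657), np.float64(0.01), np.float64(1.76)), 'side': (np.float64(0.655), np.float64(0.008), np.float64(1.5)), 'wrist': (np.float64(0.655), np.float64(0.016), np.float64(1.7))})
B (array([0.62 , 0.247]), {'scene': (np.float64(0.622), np.float64(0.245), np.float64(1.74)), 'side': (np.float64(0.62), np.float64(0.241), np.float64(1.61)), 'wrist': (np.floa
[... 314 characters left out ...]
e': (np.float64(0.644), np.float64(0.006), np.float64(2.22)), 'side': (np.float64(0.654), np.float64(0.012), np.float64(2.0)), 'wrist': (np.float64(0.646), np.float64(0.028), np.float64(2.83))})
or (array([0.475, 0.187]), {'scene': (np.float64(0.477), np.float64(0.187), np.float64(1.84)), 'side': (np.float64(0.475), np.float64(0.179), np.float64(1.88)), 'wrist': (np.float64(0.471), np.float64(0.189), np.float64(2.53))})
vi (array([ 0.628, -0.176]), {'scene': (np.float64(0.628), np.float64(-0.178), np.float64(1.97)), 'side': (np.float64(0.626), np.float64(-0.182), np.float64(2.15)), 'wrist': (np.float64(0.628), np.float64(-0.174), np.float64(2.19))})
real	0m11.609s
user	0m12.136s
sys	0m0.132s
```

```bash
python3 -m handwheel '[{"rotation":[0,0,0],"xyz":[-2.2,0.85,0.9],"hand":8.5},{"rotation":[0,0,0],"xyz":[-2.2,0.85,0.9],"hand":8.5},{"rotation":[0,0,0],"xyz":[-2.2,0.85,0.9],"hand":8.5},{"rotation":[0,0,0],"xyz":[-2.2,0.85,0.9],"hand":8.5},{"rotation":[0,0,0],"xyz":[-2.2,0.85,0.9],"hand":8.5},{"rotation":[0,0,0],"xyz":[-2.2,0.85,0.9],"hand":8.5},{"rotation":[0,0,0],"xyz":[-2.2,0.85,0.9],"hand":8.5},{"rotation":[0,0,0],"xyz":[-2.2,0.85,0.9],"hand":8.5},{"rotation":[0,0,0],"xyz":[-1.9,0.8,0.8],"hand":8.5},{"rotation":[0,0,0],"xyz":[0,0,0],"hand":8.5},{"rotation":[0,0,0],"xyz":[0,0,0],"hand":8.5},{"rotation":[0,0,0],"xyz":[0,0,0],"hand":8.5}]' 60
python3 - <<'E'
from h import *
print(env.read_state()["tool_pos"])
f=env.grab_frame("wrist"); cv2.imwrite("pics/w2.png",f); F={"wrist":f}
print(fit(F,(.620,.247),[(.04,.056),(.04,.04)]),fit(F,(.620,.247),[(.117,.0145),(.098,.0145)]),fit(F,(.620,.247),[(.124,.008)]),fit(F,(.620,.247),[(.077,.0185)]))
print(env.read_state()["tool_pos"],proj("wrist",[.62,.247,.124]))
E
```

```text
time_s: 3.92
tool_pos: [0.6199, 0.2477, 0.2702]
eef_rot: [-0.0, 0.0, 1.0, -0.0]
contact_force: [0.3, -0.2, 1.1]
finger_gap: 1.0
grasp_force: 0.0
[0.61991079 0.24766148 0.27018293]
(array([0.62 , 0.246]), {'wrist': (np.float64(0.62), np.float64(0.246), np.float64(2.22))}) (array([0.623, 0.243]), {'wrist': (np.float64(0.623), np.float64(0.243), np.float64(1.72))}) (array([0.607, 0.245]), {'wrist': (np.float64(0.607), np.float64(0.245), np.float64(1.62))}) (array([0.629, 0.244]), {'wrist': (np.float64(0.629), np.float64(0.244), np.float64(1.69))})
[0.61989388 0.24760926 0.27086888] [320.55237791 191.86762786]
```

View pics/w2.png

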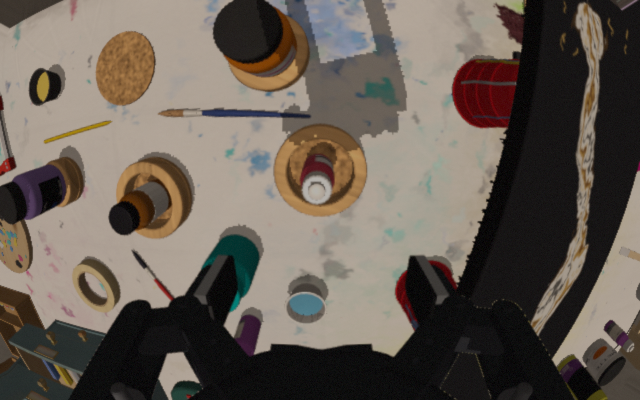

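The dropper's nozzle is at (318,187) inside the wide stand's ring, centred at (320,170), with the jaws around it and nothing in the way. The board edge is well to the right.

```bash
python3 - <<'E'
from h import *
print(at("wrist",(318,187),.124))
E
python3 -m handwheel '[{"rotation":[0,0,0],"xyz":[0.2,-0.1,2.5],"hand":8.5},{"rotation":[0,0,0],"xyz":[0,0,2.5],"hand":8.5},{"rotation":[0,0,0],"xyz":[0,0,2.5],"hand":8.5},{"rotation":[0,0,0],"xyz":[0,0,2.5],"hand":8.5},{"rotation":[0,0,0],"xyz":[0,0,2.5],"hand":8.5},{"rotation":[0,0,0],"xyz":[0,0,2.5],"hand":8.5},{"rotation":[0,0,0],"xyz":[0,0,2.5],"hand":8.5},{"rotation":[0,0,0],"xyz":[0,0,1.8],"hand":8.5},{"rotation":[0,0,0],"xyz":[0,0,0],"hand":5},{"rotation":[0,0,0],"xyz":[0,0,0],"hand":3},{"rotation":[0,0,0],"xyz":[0,0,0],"hand":3},{"rotation":[0,0,0],"xyz":[0,0,0],"hand":3},{"rotation":[0,0,0],"xyz":[0,0,0],"hand":3},{"rotation":[0,0,0],"xyz":[0,0,0],"hand":3},{"rotation":[0,0,0],"xyz":[0,0,0],"hand":3},{"rotation":[0,0,0],"xyz":[0,0,0],"hand":3}]' 40
```

```text
[0.61540239 0.24469099]
time_s: 5.3
tool_pos: [0.6204, 0.2468, 0.0804]
eef_rot: [0.002, 0.0, 1.0, 0.0]
contact_force: [-0.3, -1.3, 6.0]
finger_gap: 0.414
grasp_force: 39.7
```

```bash
python3 -m handwheel '[{"rotation":[0,0,0],"xyz":[0,0,-1],"hand":3},{"rotation":[0,0,0],"xyz":[0,0,-2.2],"hand":3},{"rotation":[0,0,0],"xyz":[0,0,-2.4],"hand":3},{"rotation":[0,0,0],"xyz":[0,0,-2.4],"hand":3},{"rotation":[0,0,0],"xyz":[0,0,-2],"hand":3},{"rotation":[0,0,0],"xyz":[1.28,-2.35,0],"hand":3},{"rotation":[0,0,0],"xyz":[1.28,-2.35,0],"hand":3},{"rotation":[0,0,0],"xyz":[1.28,-2.35,0],"hand":3},{"rotation":[0,0,0],"xyz":[1.28,-2.35,0],"hand":3},{"rotation":[0,0,0],"xyz":[1.28,-2.35,0],"hand":3},{"rotation":[0,0,0],"xyz":[1.28,-2.35,0],"hand":3},{"rotation":[0,0,0],"xyz":[1.28,-2.35,0],"hand":3},{"rotation":[0,0,0],"xyz":[1.28,-2.35,0],"hand":3},{"rotation":[0,0,0],"xyz":[1.28,-2.35,0],"hand":3},{"rotation":[0,0,0],"xyz":[1.28,-2.35,0],"hand":3},{"rotation":[0,0,0],"xyz":[1.28,-2.35,0],"hand":3},{"rotation":[0,0,0],"xyz":[1.0,-2.2,0],"hand":3},{"rotation":[0,0,0],"xyz":[0,0,0],"hand":3},{"rotation":[0,0,0],"xyz":[0,0,0],"hand":3}]' 40
python3 - <<'E'
from h import *
f=env.grab_frame("wrist"); cv2.imwrite("pics/w3.png",f);s=env.read_state()
print(s["tool_pos"],s["grasp_force"],s["finger_gap"],s["contact_force"])
print(fit({"wrist":f},(.475,.185),[(.147,.0285)]))
E
```

```text
time_s: 6.88
tool_pos: [0.4673, -0.0346, 0.178]
eef_rot: [0.001, 0.002, 1.0, 0.0]
contact_force: [0.7, 0.7, -0.4]
finger_gap: 0.411
grasp_force: 39.9
[ 0.46769747 -0.03388598  0.17793527] 39.89029249409214 0.41314976100239287 [-0.02390942  0.79122478 -0.30103227]
(array([0.476, 0.187]), {'wrist': (np.float64(0.476), np.float64(0.187), np.float64(2.9))})
```

View pics/w3.png

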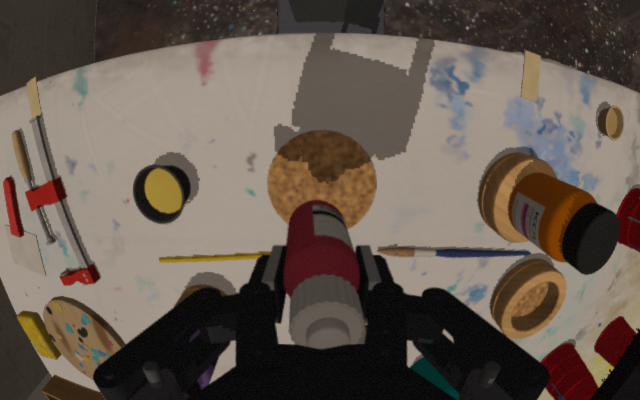

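The dropper is held upright over the mat centre, seen at about (322,188). The orange jar is at (560,225) and the emptied wide stand at (528,300).

```bash
python3 -m handwheel '[{"rotation":[0,0,0],"xyz":[0,0,2],"hand":3},{"rotation":[0,0,0],"xyz":[0,0,2.4],"hand":3},{"rotation":[0,0,0],"xyz":[0,0,2.4],"hand":3},{"rotation":[0,0,0],"xyz":[0,0,2.0],"hand":3},{"rotation":[0,0,0],"xyz":[0,0,1],"hand":3},{"rotation":[0,0,0],"xyz":[0,0,0.3],"hand":3},{"rotation":[0,0,0],"xyz":[0,0,0.2],"hand":3},{"rotation":[0,0,0],"xyz":[0,0,0.1],"hand":3},{"rotation":[0,0,0],"xyz":[0,0,0],"hand":3},{"rotation":[0,0,0],"xyz":[0,0,0],"hand":3}]' 40
```

```text
time_s: 7.77
tool_pos: [0.4685, -0.0341, 0.0745]
eef_rot: [0.001, 0.0, 1.0, -0.0]
contact_force: [0.6, -0.0, -0.7]
finger_gap: 0.413
grasp_force: 39.9
```

```bash
python3 -m handwheel '[{"rotation":[0,0,0],"xyz":[0,0,0.1],"hand":3},{"rotation":[0,0,0],"xyz":[0,0,0.1],"hand":3},{"rotation":[0,0,0],"xyz":[0,0,0],"hand":4},{"rotation":[0,0,0],"xyz":[0,0,0],"hand":5},{"rotation":[0,0,0],"xyz":[0,0,0],"hand":7},{"rotation":[0,0,0],"xyz":[0,0,0],"hand":8.5},{"rotation":[0,0,0],"xyz":[0,0,0],"hand":8.5},{"rotation":[0,0,0],"xyz":[0,0,0],"hand":8.5},{"rotation":[0,0,0],"xyz":[0,0,-2.5],"hand":8.5},{"rotation":[0,0,0],"xyz":[0,0,-2.5],"hand":8.5},{"rotation":[0,0,0],"xyz":[0,0,-3],"hand":8.5},{"rotation":[0,0,0],"xyz":[0,0,-3],"hand":8.5},{"rotation":[0,0,0],"xyz":[0,0,-3],"hand":8.5},{"rotation":[0,0,0],"xyz":[0,0,-3],"hand":8.5},{"rotation":[0,0,0],"xyz":[0,0,-2.7],"hand":8.5}]' 40
python3 -m handwheel '[{"rotation":[0,0,0],"xyz":[0,2.2,0],"hand":8.5},{"rotation":[0,0,0],"xyz":[0,2.2,0],"hand":8.5},{"rotation":[0,0,0],"xyz":[0,2.2,0],"hand":8.5},{"rotation":[0,0,0],"xyz":[-0.8,2.2,0],"hand":8.5},{"rotation":[0,0,0],"xyz":[0,2.2,0],"hand":8.5},{"rotation":[0,0,0],"xyz":[0,2.2,0],"hand":8.5},{"rotation":[0,0,0],"xyz":[0,2.2,0],"hand":8.5},{"rotation":[0,0,0],"xyz":[0,2.2,0],"hand":8.5},{"rotation":[0,0,0],"xyz":[0,2.2,0],"hand":8.5},{"rotation":[0,0,0],"xyz":[0,2.2,0],"hand":8.5},{"rotation":[0,0,0],"xyz":[0,0,0],"hand":8.5},{"rotation":[0,0,0],"xyz":[0,0,0],"hand":8.5}]' 60
python3 - <<'E'
from h import *
f=env.grab_frame("wrist"); cv2.imwrite("pics/w4.png",f);s=env.read_state()
print(s["tool_pos"],s["contact_force"]);F={"wrist":f}
print(fit(F,(.475,.185),[(.147,.0285)]),fit(F,(.475,.185),[(.126,.0285)]),fit(F,(.475,.185),[(.04,.048)]),fit(F,(.620,.246),[(.04,.056),(.04,.04)]))
print(fit(F,(.468,-.034),[(.117,.0145)]))
E
```

```text
time_s: 9.02
tool_pos: [0.4674, -0.0338, 0.2702]
eef_rot: [0.001, 0.0, 1.0, -0.0]
contact_force: [0.0, -0.0, 0.3]
finger_gap: 0.993
grasp_force: 0.0
time_s: 10.02
tool_pos: [0.4752, 0.1868, 0.2679]
eef_rot: [-0.0, -0.001, 1.0, -0.0]
contact_force: [0.1, 0.1, -0.3]
finger_gap: 0.999
grasp_force: 0.0
[0.47528016 0.18605272 0.2679315 ] [-0.22233512 -0.14150369 -0.39476019]
(array([0.473, 0.186]), {'wrist': (np.float64(0.473), np.float64(0.186), np.float64(2.74))}) (array([0.481, 0.186]), {'wrist': (np.float64(0.481), np.float64(0.186), np.float64(1.85))}) (array([0.474, 0.185]), {'wrist': (np.float64(0.474), np.float64(0.185), np.float64(2.22))}) (array([0.619, 0.245]), {'wrist': (np.float64(0.619), np.float64(0.245), np.float64(2.12))})
(array([ 0.463, -0.02 ]), {'wrist': (np.float64(0.463), np.float64(-0.02), np.float64(3.17))})
```

View pics/w4.png

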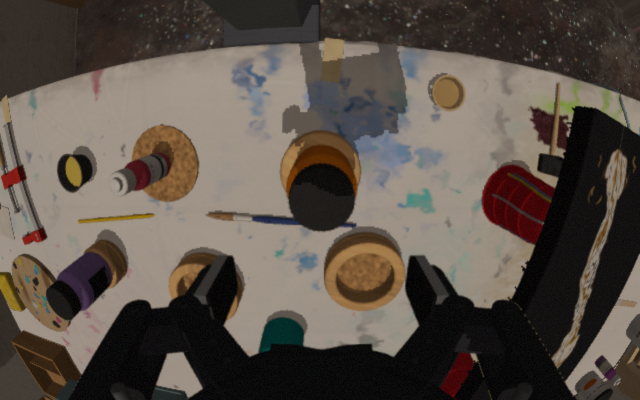

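The dropper stands on the mat at (145,170). The orange jar is at (322,190) between the open jaws, and the empty wide stand is at (364,270).

```bash
python3 -m handwheel '[{"rotation":[0,0,0],"xyz":[0.2,0,2],"hand":8.54},{"rotation":[0,0,0],"xyz":[0,0,2.4],"hand":8.54},{"rotation":[0,0,0],"xyz":[0,0,2.4],"hand":8.54},{"rotation":[0,0,0],"xyz":[0,0,2.4],"hand":8.54},{"rotation":[0,0,0],"xyz":[0,0,2.4],"hand":8.54},{"rotation":[0,0,0],"xyz":[0,0,2.4],"hand":8.54},{"rotation":[0,0,0],"xyz":[0,0,2],"hand":8.54},{"rotation":[0,0,0],"xyz":[0,0,0.8],"hand":8.54},{"rotation":[0,0,0],"xyz":[0,0,0],"hand":8.54},{"rotation":[0,0,0],"xyz":[0,0,0],"hand":7.5},{"rotation":[0,0,0],"xyz":[0,0,0],"hand":6.2},{"rotation":[0,0,0],"xyz":[0,0,0],"hand":6.2},{"rotation":[0,0,0],"xyz":[0,0,0],"hand":6.2},{"rotation":[0,0,0],"xyz":[0,0,0],"hand":6.2}]' 70
```

```text
time_s: 11.23
tool_pos: [0.4753, 0.1865, 0.1026]
eef_rot: [0.002, 0.0, 1.0, 0.0]
contact_force: [-1.7, -0.6, 5.8]
finger_gap: 0.761
grasp_force: 78.1
```

```bash
python3 -m handwheel '[{"rotation":[0,0,0],"xyz":[0,0,-0.8],"hand":6.2},{"rotation":[0,0,0],"xyz":[0,0,-2],"hand":6.2},{"rotation":[0,0,0],"xyz":[0,0,-1.2],"hand":6.2},{"rotation":[0,0,0],"xyz":[-1.5,0.6,0],"hand":6.2},{"rotation":[0,0,0],"xyz":[-2.0,0.85,0],"hand":6.2},{"rotation":[0,0,0],"xyz":[-2.2,0.9,0],"hand":6.2},{"rotation":[0,0,0],"xyz":[-2.2,0.9,0],"hand":6.2},{"rotation":[0,0,0],"xyz":[-2.2,0.9,0],"hand":6.2},{"rotation":[0,0,0],"xyz":[-2.0,0.8,0],"hand":6.2},{"rotation":[0,0,0],"xyz":[-1.5,0.6,0],"hand":6.2},{"rotation":[0,0,0],"xyz":[-1.0,0.4,0],"hand":6.2},{"rotation":[0,0,0],"xyz":[0,0,0],"hand":6.2},{"rotation":[0,0,0],"xyz":[0,0,0],"hand":6.2},{"rotation":[0,0,0],"xyz":[0,0,0],"hand":6.2}]' 70
```

```text
time_s: 12.4
tool_pos: [0.6183, 0.2452, 0.1395]
eef_rot: [-0.001, 0.0, 1.0, -0.0]
contact_force: [-0.3, -0.7, -3.8]
finger_gap: 0.765
grasp_force: 78.8
```

```bash
python3 -m handwheel '[{"rotation":[0,0,0],"xyz":[-0.2,0,1],"hand":6.2},{"rotation":[0,0,0],"xyz":[0,0,1.8],"hand":6.2},{"rotation":[0,0,0],"xyz":[0,0,1.2],"hand":6.2},{"rotation":[0,0,0],"xyz":[0,0,0.8],"hand":6.2},{"rotation":[0,0,0],"xyz":[0,0,0.6],"hand":6.2},{"rotation":[0,0,0],"xyz":[0,0,0.4],"hand":6.2},{"rotation":[0,0,0],"xyz":[0,0,0.3],"hand":6.2},{"rotation":[0,0,0],"xyz":[0,0,0.2],"hand":6.2},{"rotation":[0,0,0],"xyz":[0,0,0],"hand":6.2},{"rotation":[0,0,0],"xyz":[0,0,0],"hand":6.2}]' 70
```

```text
time_s: 13.23
tool_pos: [0.622, 0.2457, 0.0778]
eef_rot: [0.0, 0.0, 1.0, 0.0]
contact_force: [0.4, 1.1, -3.2]
finger_gap: 0.761
grasp_force: 78.8
```

```bash
python3 -m handwheel '[{"rotation":[0,0,0],"xyz":[0,0,0.1],"hand":6.2},{"rotation":[0,0,0],"xyz":[0,0,0.1],"hand":6.2},{"rotation":[0,0,0],"xyz":[0,0,0.1],"hand":6.2},{"rotation":[0,0,0],"xyz":[0,0,0],"hand":6.2}]' 70
python3 -m handwheel '[{"rotation":[0,0,0],"xyz":[0,0,0],"hand":7},{"rotation":[0,0,0],"xyz":[0,0,0],"hand":7.8},{"rotation":[0,0,0],"xyz":[0,0,0],"hand":8.54},{"rotation":[0,0,0],"xyz":[0,0,0],"hand":8.54},{"rotation":[0,0,0],"xyz":[0,0,0],"hand":8.54},{"rotation":[0,0,0],"xyz":[0,0,-2],"hand":8.54},{"rotation":[0,0,0],"xyz":[0,0,-2.5],"hand":8.54},{"rotation":[0,0,0],"xyz":[0,0,-3],"hand":8.54},{"rotation":[0,0,0],"xyz":[0,0,-3],"hand":8.54},{"rotation":[0,0,0],"xyz":[0,0,-3],"hand":8.54},{"rotation":[0,0,0],"xyz":[0,0,-3],"hand":8.54},{"rotation":[0,0,0],"xyz":[0,0,-3],"hand":8.54}]' 70
python3 - <<'E'
from h import *
f=env.grab_frame("wrist"); cv2.imwrite("pics/w5.png",f);s=env.read_state()
print(s["tool_pos"],s["contact_force"]);F={"wrist":f}
print(fit(F,(.62,.246),[(.119,.0285)]),fit(F,(.62,.246),[(.04,.056)]))
print("med",fit(F,(.474,.185),[(.04,.048),(.04,.0285)]),"amb",fit(F,(.656,.014),[(.114,.0185)]))
E
```

```text
time_s: 13.57
tool_pos: [0.6219, 0.2457, 0.0749]
eef_rot: [0.0, 0.0, 1.0, 0.0]
contact_force: [-0.7, 0.4, -1.2]
finger_gap: 0.764
grasp_force: 79.0
time_s: 14.57
tool_pos: [0.6214, 0.2455, 0.2709]
eef_rot: [0.0, 0.0, 1.0, 0.0]
contact_force: [0.5, 0.8, -1.2]
finger_gap: 0.998
grasp_force: 0.0
[0.62475772 0.24641221 0.27942634] [1.76157471 1.10156168 4.55717639]
(array([0.627, 0.247]), {'wrist': (np.float64(0.627), np.float64(0.247), np.float64(2.44))}) (array([0.63 , 0.248]), {'wrist': (np.float64(0.63), np.float64(0.248), np.float64(2.32))})
med (array([0.482, 0.186]), {'wrist': (np.float64(0.482), np.float64(0.186), np.float64(2.5))}) amb (array([0.663, 0.013]), {'wrist': (np.float64(0.663), np.float64(0.013), np.float64(2.51))})
```

View pics/w5.png

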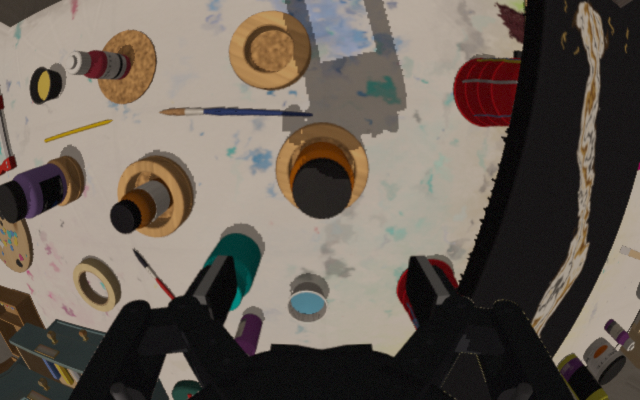

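The orange jar sits in the wide stand, with its lid at (322,190) inside the ring. The amber bottle is at (150,200), and the medium stand is empty at (270,50).

```bash
python3 -m handwheel '[{"rotation":[0,0,0],"xyz":[-0.3,-2.3,0],"hand":8.5},{"rotation":[0,0,0],"xyz":[-0.3,-2.3,0],"hand":8.5},{"rotation":[0,0,0],"xyz":[-0.3,-2.3,0],"hand":8.5},{"rotation":[0,0,0],"xyz":[-0.3,-2.3,0],"hand":8.5},{"rotation":[0,0,0],"xyz":[-0.3,-2.3,0],"hand":8.5},{"rotation":[0,0,0],"xyz":[-0.3,-2.3,0],"hand":8.5},{"rotation":[0,0,0],"xyz":[-0.3,-2.3,0],"hand":8.5},{"rotation":[0,0,0],"xyz":[-0.3,-2.3,0],"hand":8.5},{"rotation":[0,0,0],"xyz":[-0.3,-2.3,0],"hand":8.5},{"rotation":[0,0,0],"xyz":[-0.3,-2.4,0],"hand":8.5},{"rotation":[0,0,0],"xyz":[0,0,0],"hand":8.5},{"rotation":[0,0,0],"xyz":[0,0,0],"hand":8.5},{"rotation":[0,0,0],"xyz":[0,0,0],"hand":8.5}]' 60
python3 - <<'E'
from h import *
proj_c("wrist",[.6,0,0]); print(env.read_state()["tool_pos"])
f=env.grab_frame("wrist"); cv2.imwrite("pics/w6.png",f);s=env.read_state(); F={"wrist":f}; print(s["tool_pos"])
print("A",fit(F,(.655,.013),[(.04,.056),(.04,.04)]),"amb",fit(F,(.655,.013),[(.114,.0185)]),"amb+",fit(F,(.655,.013),[(.114,.0185),(.096,.0185)]))
print("nar",fit(F,(.63,-.176),[(.04,.039)]),"vi",fit(F,(.63,-.176),[(.147,.0285)]))
print("dec",[(np.round(d["position"]),d["p"]) for d in env.place_of("wrist","violet_jar")])
E
```

```text
time_s: 15.7
tool_pos: [0.6514, 0.0149, 0.2692]
eef_rot: [-0.0, 0.0, 1.0, 0.0]
contact_force: [0.5, -0.5, -1.1]
finger_gap: 0.993
grasp_force: 0.0
[0.65135031 0.01492758 0.26915374]
[0.65132959 0.01541338 0.26919929]
A (array([0.655, 0.012]), {'wrist': (np.float64(0.655), np.float64(0.012), np.float64(2.33))}) amb (array([0.653, 0.017]), {'wrist': (np.float64(0.653), np.float64(0.017), np.float64(2.18))}) amb+ (array([0.656, 0.019]), {'wrist': (np.float64(0.656), np.float64(0.019), np.float64(1.74))})
nar (array([ 0.624, -0.165]), {'wrist': (np.float64(0.624), np.float64(-0.165), np.float64(1.9))}) vi (array([ 0.627, -0.179]), {'wrist': (np.float64(0.627), np.float64(-0.179), np.float64(2.74))})
dec [(array([164., 156.]), 0.71), (array([399., 236.]), 0.63)]
```

View pics/w6.png

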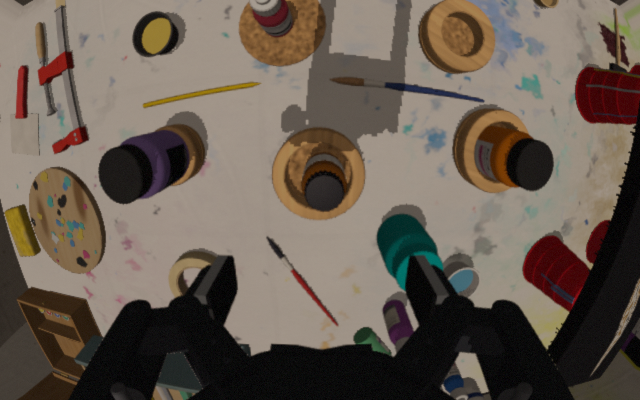

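The amber bottle's cap is at (324,188) inside the wide stand at (319,174). The turquoise decoy at (410,240) is clear of the right finger, and the violet jar is at (150,165).

```bash
python3 -m handwheel '[{"rotation":[0,0,0],"xyz":[-0.1,0.2,2],"hand":8.5},{"rotation":[0,0,0],"xyz":[0,0,2.5],"hand":8.5},{"rotation":[0,0,0],"xyz":[0,0,2.5],"hand":8.5},{"rotation":[0,0,0],"xyz":[0,0,2.5],"hand":8.5},{"rotation":[0,0,0],"xyz":[0,0,2.5],"hand":8.5},{"rotation":[0,0,0],"xyz":[0,0,2.5],"hand":8.5},{"rotation":[0,0,0],"xyz":[0,0,2.5],"hand":8.5},{"rotation":[0,0,0],"xyz":[0,0,2],"hand":8.5},{"rotation":[0,0,0],"xyz":[0,0,0.9],"hand":8.5},{"rotation":[0,0,0],"xyz":[0,0,0],"hand":7},{"rotation":[0,0,0],"xyz":[0,0,0],"hand":5.5},{"rotation":[0,0,0],"xyz":[0,0,0],"hand":4.2},{"rotation":[0,0,0],"xyz":[0,0,0],"hand":4.2},{"rotation":[0,0,0],"xyz":[0,0,0],"hand":4.2},{"rotation":[0,0,0],"xyz":[0,0,0],"hand":4.2},{"rotation":[0,0,0],"xyz":[0,0,0],"hand":4.2}]' 50
```

```text
time_s: 17.13
tool_pos: [0.6543, 0.0166, 0.0727]
eef_rot: [0.002, 0.0, 1.0, -0.0]
contact_force: [0.9, 0.8, 6.1]
finger_gap: 0.545
grasp_force: 52.1
```

```bash
python3 -m handwheel '[{"rotation":[0,0,0],"xyz":[0,0,-0.8],"hand":4.2},{"rotation":[0,0,0],"xyz":[0,0,-2],"hand":4.2},{"rotation":[0,0,0],"xyz":[0,0,-2.4],"hand":4.2},{"rotation":[0,0,0],"xyz":[0,0,-2.4],"hand":4.2},{"rotation":[0,0,0],"xyz":[0,0,-1.4],"hand":4.2},{"rotation":[0,0,0],"xyz":[1.5,1.4,0],"hand":4.2},{"rotation":[0,0,0],"xyz":[2,1.87,0],"hand":4.2},{"rotation":[0,0,0],"xyz":[2,1.87,0],"hand":4.2},{"rotation":[0,0,0],"xyz":[2,1.87,0],"hand":4.2},{"rotation":[0,0,0],"xyz":[2,1.87,0],"hand":4.2},{"rotation":[0,0,0],"xyz":[2,1.87,0],"hand":4.2},{"rotation":[0,0,0],"xyz":[2,1.87,0],"hand":4.2},{"rotation":[0,0,0],"xyz":[2,1.87,0],"hand":4.2},{"rotation":[0,0,0],"xyz":[1.5,1.45,0],"hand":4.2},{"rotation":[0,0,0],"xyz":[0.8,0.8,0],"hand":4.2},{"rotation":[0,0,0],"xyz":[0,0,0],"hand":4.2},{"rotation":[0,0,0],"xyz":[0,0,0],"hand":4.2},{"rotation":[0,0,0],"xyz":[0,0,0],"hand":4.2}]' 50
python3 - <<'E'
from h import *
proj_c("wrist",[.6,0,0])
f=env.grab_frame("wrist"); cv2.imwrite("pics/w7.png",f);s=env.read_state(); F={"wrist":f}; print(s["tool_pos"],s["contact_force"])
print("med",fit(F,(.474,.185),[(.04,.048)]))
zb=s["tool_pos"][2]-.0607; t=s["tool_pos"]
print("amb base",fit(F,t[:2],[(zb,.024)],span=.01),"cap top",fit(F,t[:2],[(zb+.102,.0185)],span=.01))
E
```

```text
time_s: 18.63
tool_pos: [0.4756, 0.1834, 0.1605]
eef_rot: [0.001, 0.001, 1.0, -0.0]
contact_force: [0.9, -0.3, -1.4]
finger_gap: 0.543
grasp_force: 51.7
[0.47572723 0.18323691 0.16046842] [ 1.57387806 -0.52059576 -1.13347944]
med (array([0.473, 0.185]), {'wrist': (np.float64(0.473), np.float64(0.185), np.float64(2.83))})
amb base (array([0.477, 0.182]), {'wrist': (np.float64(0.477), np.float64(0.182), np.float64(1.54))}) cap top (array([0.466, 0.183]), {'wrist': (np.float64(0.466), np.float64(0.183), np.float64(3.82))})
```

View pics/w7.png

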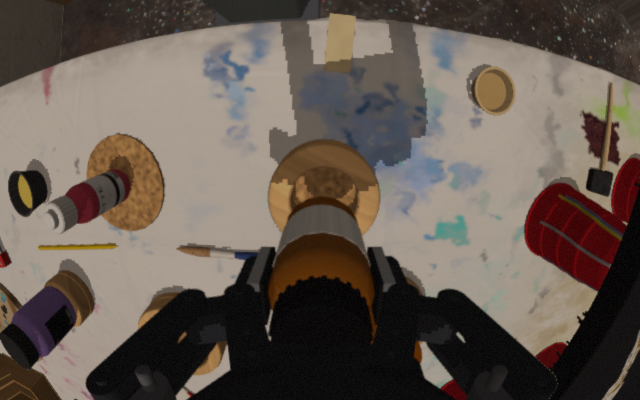

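The amber bottle is held over the medium stand, with its base front edge at (322,203) and the stand ring centred at about (324,190).

```bash
python3 - <<'E'
from h import *
print(at("wrist",(322,203),.0998)+[.024,0])
E
python3 -m handwheel '[{"rotation":[0,0,0],"xyz":[0.2,0.2,1.5],"hand":4.2},{"rotation":[0,0,0],"xyz":[0,0,2.2],"hand":4.2},{"rotation":[0,0,0],"xyz":[0,0,1.5],"hand":4.2},{"rotation":[0,0,0],"xyz":[0,0,0.8],"hand":4.2},{"rotation":[0,0,0],"xyz":[0,0,0.6],"hand":4.2},{"rotation":[0,0,0],"xyz":[0,0,0.5],"hand":4.2},{"rotation":[0,0,0],"xyz":[0,0,0.4],"hand":4.2},{"rotation":[0,0,0],"xyz":[0,0,0],"hand":4.2},{"rotation":[0,0,0],"xyz":[0,0,0],"hand":4.2}]' 50
```

```text
[0.48201599 0.18354376]
time_s: 19.43
tool_pos: [0.473, 0.1861, 0.0857]
eef_rot: [0.0, 0.0, 1.0, 0.0]
contact_force: [-1.1, -0.1, -2.2]
finger_gap: 0.547
grasp_force: 51.7
```

```bash
python3 -m handwheel '[{"rotation":[0,0,0],"xyz":[0,0,0.4],"hand":4.2},{"rotation":[0,0,0],"xyz":[0,0,0.4],"hand":4.2},{"rotation":[0,0,0],"xyz":[0,0,0.3],"hand":4.2},{"rotation":[0,0,0],"xyz":[0,0,0.2],"hand":4.2},{"rotation":[0,0,0],"xyz":[0,0,0],"hand":4.2},{"rotation":[0,0,0],"xyz":[0,0,0],"hand":4.2}]' 50
```

```text
time_s: 19.93
tool_pos: [0.4726, 0.1861, 0.0727]
eef_rot: [0.0, 0.0, 1.0, -0.0]
contact_force: [-2.1, 0.1, 4.3]
finger_gap: 0.543
grasp_force: 52.1
```

```bash
python3 -m handwheel '[{"rotation":[0,0,0],"xyz":[0,0,0],"hand":5},{"rotation":[0,0,0],"xyz":[0,0,0],"hand":6},{"rotation":[0,0,0],"xyz":[0,0,0],"hand":7.5},{"rotation":[0,0,0],"xyz":[0,0,0],"hand":8.5},{"rotation":[0,0,0],"xyz":[0,0,0],"hand":8.5},{"rotation":[0,0,0],"xyz":[0,0,0],"hand":8.5},{"rotation":[0,0,0],"xyz":[0,0,-2],"hand":8.5},{"rotation":[0,0,0],"xyz":[0,0,-2.5],"hand":8.5},{"rotation":[0,0,0],"xyz":[0,0,-3],"hand":8.5},{"rotation":[0,0,0],"xyz":[0,0,-3],"hand":8.5},{"rotation":[0,0,0],"xyz":[0,0,-3],"hand":8.5},{"rotation":[0,0,0],"xyz":[0,0,-3],"hand":8.5},{"rotation":[0,0,0],"xyz":[0,0,-3.2],"hand":8.5}]' 50
python3 -m handwheel '[{"rotation":[0,0,0],"xyz":[-0.97,-2.27,0],"hand":8.5},{"rotation":[0,0,0],"xyz":[-0.97,-2.27,0],"hand":8.5},{"rotation":[0,0,0],"xyz":[-0.97,-2.27,0],"hand":8.5},{"rotation":[0,0,0],"xyz":[-0.97,-2.27,0],"hand":8.5},{"rotation":[0,0,0],"xyz":[-0.97,-2.27,0],"hand":8.5},{"rotation":[0,0,0],"xyz":[-0.97,-2.27,0],"hand":8.5},{"rotation":[0,0,0],"xyz":[-0.97,-2.27,0],"hand":8.5},{"rotation":[0,0,0],"xyz":[-0.97,-2.27,0],"hand":8.5},{"rotation":[0,0,0],"xyz":[-0.97,-2.27,0],"hand":8.5},{"rotation":[0,0,0],"xyz":[-0.97,-2.27,0],"hand":8.5},{"rotation":[0,0,0],"xyz":[-0.97,-2.27,0],"hand":8.5},{"rotation":[0,0,0],"xyz":[-0.97,-2.27,0],"hand":8.5},{"rotation":[0,0,0],"xyz":[-0.97,-2.27,0],"hand":8.5},{"rotation":[0,0,0],"xyz":[-0.97,-2.27,0],"hand":8.5},{"rotation":[0,0,0],"xyz":[-0.97,-2.27,0],"hand":8.5},{"rotation":[0,0,0],"xyz":[-0.97,-2.27,0],"hand":8.5},{"rotation":[0,0,0],"xyz":[0,0,0],"hand":8.5},{"rotation":[0,0,0],"xyz":[0,0,0],"hand":8.5},{"rotation":[0,0,0],"xyz":[0,0,0],"hand":8.5}]' 70
python3 - <<'E'
from h import *
proj_c("wrist",[.6,0,0])
f=env.grab_frame("wrist"); cv2.imwrite("pics/w8.png",f);s=env.read_state(); F={"wrist":f}; print(s["tool_pos"],s["contact_force"])
print("A",fit(F,(.655,.013),[(.04,.056),(.04,.04)]),"vi",fit(F,(.628,-.177),[(.147,.0285)]),"nar",fit(F,(.628,-.175),[(.04,.039)]))
E
```

```text
time_s: 21.02
tool_pos: [0.472, 0.1859, 0.2703]
eef_rot: [-0.0, 0.0, 1.0, -0.0]
contact_force: [1.5, 0.2, -0.5]
finger_gap: 0.992
grasp_force: 0.0
time_s: 22.6
tool_pos: [0.6272, -0.1768, 0.2688]
eef_rot: [-0.001, 0.0, 1.0, 0.0]
contact_force: [-0.1, 0.1, -0.0]
finger_gap: 0.995
grasp_force: 0.0
[ 0.62719103 -0.17631327  0.26900704] [ 0.680276   -0.32838029  0.02465818]
A (array([0.656, 0.01 ]), {'wrist': (np.float64(0.656), np.float64(0.01), np.float64(2.28))}) vi (array([ 0.624, -0.179]), {'wrist': (np.float64(0.624), np.float64(-0.179), np.float64(3.54))}) nar (array([ 0.625, -0.178]), {'wrist': (np.float64(0.625), np.float64(-0.178), np.float64(2.17))})
```

View pics/w8.png

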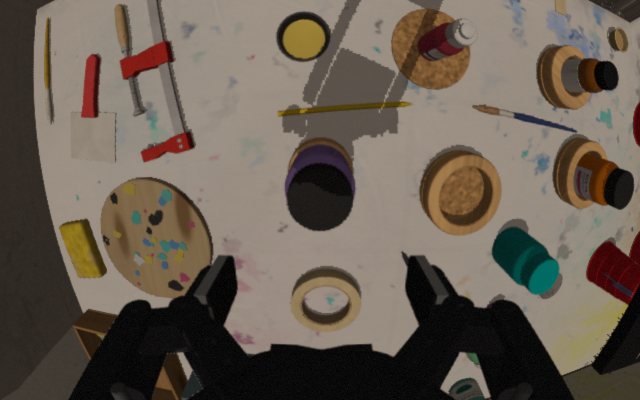

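The violet jar's lid is at (320,190) between the jaws. Wide stand A is empty at (461,190), the amber bottle is seated at (575,75), and the dropper is on the mat at (445,40).

```bash
python3 -m handwheel '[{"rotation":[0,0,0],"xyz":[0.3,-0.25,2],"hand":8.54},{"rotation":[0,0,0],"xyz":[0,0,2.4],"hand":8.54},{"rotation":[0,0,0],"xyz":[0,0,2.4],"hand":8.54},{"rotation":[0,0,0],"xyz":[0,0,2.4],"hand":8.54},{"rotation":[0,0,0],"xyz":[0,0,2.4],"hand":8.54},{"rotation":[0,0,0],"xyz":[0,0,2.4],"hand":8.54},{"rotation":[0,0,0],"xyz":[0,0,2],"hand":8.54},{"rotation":[0,0,0],"xyz":[0,0,0.8],"hand":8.54},{"rotation":[0,0,0],"xyz":[0,0,0],"hand":8.54},{"rotation":[0,0,0],"xyz":[0,0,0],"hand":7.5},{"rotation":[0,0,0],"xyz":[0,0,0],"hand":6.2},{"rotation":[0,0,0],"xyz":[0,0,0],"hand":6.2},{"rotation":[0,0,0],"xyz":[0,0,0],"hand":6.2},{"rotation":[0,0,0],"xyz":[0,0,0],"hand":6.2}]' 70
python3 -m handwheel '[{"rotation":[0,0,0],"xyz":[0,0,-0.8],"hand":6.2},{"rotation":[0,0,0],"xyz":[0,0,-2],"hand":6.2},{"rotation":[0,0,0],"xyz":[0,0,-1.2],"hand":6.2},{"rotation":[0,0,0],"xyz":[-0.3,1.5,0],"hand":6.2},{"rotation":[0,0,0],"xyz":[-0.35,2.1,0],"hand":6.2},{"rotation":[0,0,0],"xyz":[-0.35,2.1,0],"hand":6.2},{"rotation":[0,0,0],"xyz":[-0.35,2.1,0],"hand":6.2},{"rotation":[0,0,0],"xyz":[-0.35,2.1,0],"hand":6.2},{"rotation":[0,0,0],"xyz":[-0.35,2.1,0],"hand":6.2},{"rotation":[0,0,0],"xyz":[-0.35,2.1,0],"hand":6.2},{"rotation":[0,0,0],"xyz":[-0.35,2.1,0],"hand":6.2},{"rotation":[0,0,0],"xyz":[-0.2,1.5,0],"hand":6.2},{"rotation":[0,0,0],"xyz":[-0.1,0.9,0],"hand":6.2},{"rotation":[0,0,0],"xyz":[0,0.4,0],"hand":6.2},{"rotation":[0,0,0],"xyz":[0,0,0],"hand":6.2},{"rotation":[0,0,0],"xyz":[0,0,0],"hand":6.2},{"rotation":[0,0,0],"xyz":[0,0,0],"hand":6.2}]' 70
```

```text
time_s: 23.82
tool_pos: [0.6263, -0.1801, 0.1039]
eef_rot: [0.002, 0.0, 1.0, -0.001]
contact_force: [-0.7, 1.9, 6.1]
finger_gap: 0.764
grasp_force: 78.5
time_s: 25.23
tool_pos: [0.6551, 0.0091, 0.1412]
eef_rot: [-0.0, 0.001, 1.0, -0.0]
contact_force: [-0.4, -0.1, -2.8]
finger_gap: 0.762
grasp_force: 78.2
```

```bash
python3 -m handwheel '[{"rotation":[0,0,0],"xyz":[-0.15,0.2,1],"hand":6.2},{"rotation":[0,0,0],"xyz":[0,0,1.8],"hand":6.2},{"rotation":[0,0,0],"xyz":[0,0,1.2],"hand":6.2},{"rotation":[0,0,0],"xyz":[0,0,0.8],"hand":6.2},{"rotation":[0,0,0],"xyz":[0,0,0.6],"hand":6.2},{"rotation":[0,0,0],"xyz":[0,0,0.4],"hand":6.2},{"rotation":[0,0,0],"xyz":[0,0,0.3],"hand":6.2},{"rotation":[0,0,0],"xyz":[0,0,0.2],"hand":6.2},{"rotation":[0,0,0],"xyz":[0,0,0],"hand":6.2},{"rotation":[0,0,0],"xyz":[0,0,0],"hand":6.2}]' 70
```

```text
time_s: 26.07
tool_pos: [0.6571, 0.0122, 0.0788]
eef_rot: [0.0, 0.0, 1.0, -0.0]
contact_force: [0.7, 0.4, -2.8]
finger_gap: 0.764
grasp_force: 78.2
```

```bash
python3 -m handwheel '[{"rotation":[0,0,0],"xyz":[0,0,0.15],"hand":6.2},{"rotation":[0,0,0],"xyz":[0,0,0.15],"hand":6.2},{"rotation":[0,0,0],"xyz":[0,0,0],"hand":6.2},{"rotation":[0,0,0],"xyz":[0,0,0],"hand":7},{"rotation":[0,0,0],"xyz":[0,0,0],"hand":7.8},{"rotation":[0,0,0],"xyz":[0,0,0],"hand":8.54},{"rotation":[0,0,0],"xyz":[0,0,0],"hand":8.54},{"rotation":[0,0,0],"xyz":[0,0,0],"hand":8.54},{"rotation":[0,0,0],"xyz":[0,0,-2],"hand":8.54},{"rotation":[0,0,0],"xyz":[0,0,-2.5],"hand":8.54},{"rotation":[0,0,0],"xyz":[0,0,-3],"hand":8.54},{"rotation":[0,0,0],"xyz":[0,0,-3],"hand":8.54},{"rotation":[0,0,0],"xyz":[0,0,-3],"hand":8.54},{"rotation":[0,0,0],"xyz":[0,0,-3],"hand":8.54},{"rotation":[0,0,0],"xyz":[0,0,-3],"hand":8.54}]' 70
python3 -m handwheel '[{"rotation":[0,0,0],"xyz":[2.1,-0.5,0],"hand":8.5},{"rotation":[0,0,0],"xyz":[2.1,-0.5,0],"hand":8.5},{"rotation":[0,0,0],"xyz":[2.1,-0.5,0],"hand":8.5},{"rotation":[0,0,0],"xyz":[2.1,-0.5,0],"hand":8.5},{"rotation":[0,0,0],"xyz":[2.1,-0.5,0],"hand":8.5},{"rotation":[0,0,0],"xyz":[2.1,-0.5,0],"hand":8.5},{"rotation":[0,0,0],"xyz":[2.1,-0.5,0],"hand":8.5},{"rotation":[0,0,0],"xyz":[2.1,-0.5,0],"hand":8.5},{"rotation":[0,0,0],"xyz":[2.1,-0.6,0],"hand":8.5},{"rotation":[0,0,0],"xyz":[0,0,0],"hand":8.5},{"rotation":[0,0,0],"xyz":[0,0,0],"hand":8.5},{"rotation":[0,0,0],"xyz":[0,0,0],"hand":8.5}]' 40
python3 - <<'E'
from h import *
proj_c("wrist",[.6,0,0])
f=env.grab_frame("wrist"); cv2.imwrite("pics/w9.png",f);s=env.read_state(); F={"wrist":f}; print(s["tool_pos"],s["contact_force"])
print("nar",fit(F,(.626,-.177),[(.04,.039),(.04,.023)]),"drop",fit(F,(.466,-.034),[(.110,.0145)]),fit(F,(.466,-.034),[(.117,.008)]))
print("A lid",fit(F,(.656,.012),[(.119,.0285)]),"med",fit(F,(.474,.185),[(.04,.048)]),"amb",fit(F,(.474,.185),[(.114,.0185)]))
E
```

```text
time_s: 27.32
tool_pos: [0.6564, 0.0123, 0.2719]
eef_rot: [0.0, 0.0, 1.0, -0.0]
contact_force: [1.0, -0.4, 0.2]
finger_gap: 1.003
grasp_force: 0.0
time_s: 28.32
tool_pos: [0.4683, -0.0337, 0.2708]
eef_rot: [0.001, 0.0, 1.0, -0.0]
contact_force: [-0.4, -0.3, 0.4]
finger_gap: 0.998
grasp_force: 0.0
[ 0.46849587 -0.03363851  0.27066057] [0.33693482 0.73708215 0.10964437]
nar (array([ 0.61 , -0.167]), {'wrist': (np.float64(0.61), np.float64(-0.167), np.float64(1.61))}) drop (array([ 0.466, -0.038]), {'wrist': (np.float64(0.466), np.float64(-0.038), np.float64(2.1))}) (array([ 0.456, -0.035]), {'wrist': (np.float64(0.456), np.float64(-0.035), np.float64(1.72))})
A lid (array([0.642, 0.009]), {'wrist': (np.float64(0.642), np.float64(0.009), np.float64(3.01))}) med (array([0.476, 0.184]), {'wrist': (np.float64(0.476), np.float64(0.184), np.float64(1.97))}) amb (array([0.474, 0.186]), {'wrist': (np.float64(0.474), np.float64(0.186), np.float64(2.47))})
```

View pics/w9.png

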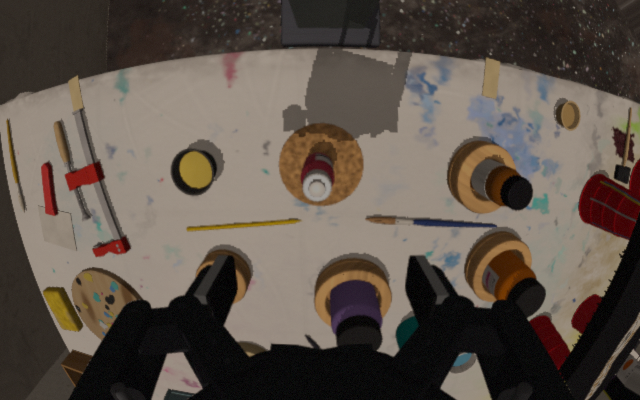

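The dropper is upright on the mat, with its nozzle at (318,186). The narrow stand is empty at (222,275, half behind a finger). The violet, orange and amber containers are seated.

```bash
python3 -m handwheel '[{"rotation":[0,0,0],"xyz":[0.25,-0.1,2],"hand":8.5},{"rotation":[0,0,0],"xyz":[0,0,2.5],"hand":8.5},{"rotation":[0,0,0],"xyz":[0,0,2.5],"hand":8.5},{"rotation":[0,0,0],"xyz":[0,0,2.5],"hand":8.5},{"rotation":[0,0,0],"xyz":[0,0,2.5],"hand":8.5},{"rotation":[0,0,0],"xyz":[0,0,2.5],"hand":8.5},{"rotation":[0,0,0],"xyz":[0,0,2.5],"hand":8.5},{"rotation":[0,0,0],"xyz":[0,0,2],"hand":8.5},{"rotation":[0,0,0],"xyz":[0,0,0.9],"hand":8.5},{"rotation":[0,0,0],"xyz":[0,0,0],"hand":6},{"rotation":[0,0,0],"xyz":[0,0,0],"hand":4.5},{"rotation":[0,0,0],"xyz":[0,0,0],"hand":3},{"rotation":[0,0,0],"xyz":[0,0,0],"hand":3},{"rotation":[0,0,0],"xyz":[0,0,0],"hand":3},{"rotation":[0,0,0],"xyz":[0,0,0],"hand":3},{"rotation":[0,0,0],"xyz":[0,0,0],"hand":3}]' 40
python3 -m handwheel '[{"rotation":[0,0,0],"xyz":[0,0,-1],"hand":3},{"rotation":[0,0,0],"xyz":[0,0,-2.2],"hand":3},{"rotation":[0,0,0],"xyz":[0,0,-2.4],"hand":3},{"rotation":[0,0,0],"xyz":[0,0,-2.4],"hand":3},{"rotation":[0,0,0],"xyz":[0,0,-2],"hand":3},{"rotation":[0,0,0],"xyz":[-1.5,-1.3,0],"hand":3},{"rotation":[0,0,0],"xyz":[-2,-1.8,0],"hand":3},{"rotation":[0,0,0],"xyz":[-2,-1.8,0],"hand":3},{"rotation":[0,0,0],"xyz":[-2,-1.8,0],"hand":3},{"rotation":[0,0,0],"xyz":[-2,-1.8,0],"hand":3},{"rotation":[0,0,0],"xyz":[-2,-1.8,0],"hand":3},{"rotation":[0,0,0],"xyz":[-2,-1.8,0],"hand":3},{"rotation":[0,0,0],"xyz":[-1.5,-1.4,0],"hand":3},{"rotation":[0,0,0],"xyz":[-1.0,-0.8,0],"hand":3},{"rotation":[0,0,0],"xyz":[0,0,0],"hand":3},{"rotation":[0,0,0],"xyz":[0,0,0],"hand":3},{"rotation":[0,0,0],"xyz":[0,0,0],"hand":3}]' 40
python3 - <<'E'
from h import *
proj_c("wrist",[.6,0,0])
f=env.grab_frame("wrist"); cv2.imwrite("pics/w10.png",f);s=env.read_state(); F={"wrist":f}; t=s["tool_pos"]; print(t,s["contact_force"])
print("nar",fit(F,(.626,-.177),[(.04,.039)]),fit(F,(.626,-.177),[(.04,.039),(.04,.023)]))
print("drop base",fit(F,t[:2],[(t[2]-.068,.0185)],span=.01))
E
```

```text
time_s: 29.7
tool_pos: [0.4668, -0.0352, 0.073]
eef_rot: [0.002, 0.0, 1.0, -0.001]
contact_force: [-0.1, -1.4, 5.9]
finger_gap: 0.41
grasp_force: 39.9
time_s: 31.12
tool_pos: [0.6241, -0.1769, 0.171]
eef_rot: [-0.001, 0.0, 1.0, 0.001]
contact_force: [0.4, 0.6, -0.9]
finger_gap: 0.407
grasp_force: 39.9
[ 0.62407193 -0.17674232  0.17111542] [-1.02483423  0.07694567 -0.84323069]
nar (array([ 0.624, -0.177]), {'wrist': (np.float64(0.624), np.float64(-0.177), np.float64(2.9))}) (array([ 0.625, -0.178]), {'wrist': (np.float64(0.625), np.float64(-0.178), np.float64(1.93))})
drop base (array([ 0.625, -0.179]), {'wrist': (np.float64(0.625), np.float64(-0.179), np.float64(1.47))})
```

View pics/w10.png

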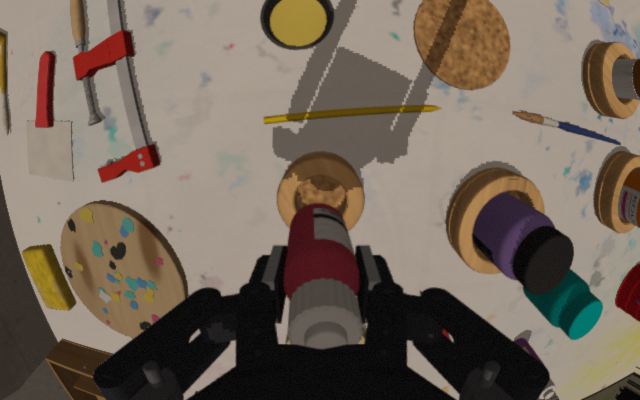

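The dropper is held over the narrow stand, with the ring at about (320,193) and the bottle base edge at (322,210), well aligned.

```bash
python3 -m handwheel '[{"rotation":[0,0,0],"xyz":[-0.05,-0.05,1.5],"hand":3},{"rotation":[0,0,0],"xyz":[0,0,2.2],"hand":3},{"rotation":[0,0,0],"xyz":[0,0,1.6],"hand":3},{"rotation":[0,0,0],"xyz":[0,0,0.8],"hand":3},{"rotation":[0,0,0],"xyz":[0,0,0.6],"hand":3},{"rotation":[0,0,0],"xyz":[0,0,0.5],"hand":3},{"rotation":[0,0,0],"xyz":[0,0,0.4],"hand":3},{"rotation":[0,0,0],"xyz":[0,0,0.3],"hand":3},{"rotation":[0,0,0],"xyz":[0,0,0],"hand":3},{"rotation":[0,0,0],"xyz":[0,0,0],"hand":3}]' 40
```

```text
time_s: 32.0
tool_pos: [0.6259, -0.1784, 0.0928]
eef_rot: [0.0, 0.0, 1.0, -0.0]
contact_force: [0.2, -0.2, -0.7]
finger_gap: 0.412
grasp_force: 39.9
```

```bash
python3 -m handwheel '[{"rotation":[0,0,0],"xyz":[0,0,0.4],"hand":3},{"rotation":[0,0,0],"xyz":[0,0,0.4],"hand":3},{"rotation":[0,0,0],"xyz":[0,0,0.3],"hand":3},{"rotation":[0,0,0],"xyz":[0,0,0.2],"hand":3},{"rotation":[0,0,0],"xyz":[0,0,0],"hand":3},{"rotation":[0,0,0],"xyz":[0,0,0],"hand":3}]' 40
```

```text
time_s: 32.5
tool_pos: [0.6259, -0.1783, 0.0801]
eef_rot: [0.0, 0.0, 1.0, -0.0]
contact_force: [-1.7, 0.4, 5.0]
finger_gap: 0.413
grasp_force: 40.2
```

Touchdown on the bore floor; release, retreat, and check.

```bash
python3 -m handwheel '[{"rotation":[0,0,0],"xyz":[0,0,0],"hand":4},{"rotation":[0,0,0],"xyz":[0,0,0],"hand":5},{"rotation":[0,0,0],"xyz":[0,0,0],"hand":7},{"rotation":[0,0,0],"xyz":[0,0,0],"hand":8.5},{"rotation":[0,0,0],"xyz":[0,0,0],"hand":8.5},{"rotation":[0,0,0],"xyz":[0,0,0],"hand":8.5},{"rotation":[0,0,0],"xyz":[0,0,-2],"hand":8.5},{"rotation":[0,0,0],"xyz":[0,0,-2.5],"hand":8.5},{"rotation":[0,0,0],"xyz":[0,0,-3],"hand":8.5},{"rotation":[0,0,0],"xyz":[0,0,-3],"hand":8.5},{"rotation":[0,0,0],"xyz":[0,0,-3],"hand":8.5},{"rotation":[0,0,0],"xyz":[0,0,-3],"hand":8.5},{"rotation":[0,0,0],"xyz":[0,0,-3],"hand":8.5},{"rotation":[0,0,0],"xyz":[0,0,0],"hand":8.5},{"rotation":[0,0,0],"xyz":[0,0,0],"hand":8.5}]' 40
python3 - <<'E'
from h import *
a=env.grab_frame("side"); b=env.grab_frame("scene")
F={"side":a,"scene":b}
print("A",fit(F,(.656,.012),[(.119,.0285)]),"B",fit(F,(.62,.246),[(.119,.0285)]),"med",fit(F,(.474,.185),[(.114,.0185)]),"dr",fit(F,(.625,-.177),[(.117,.0145)]))
c=lambda f,x0,y0:cv2.resize(f[y0:y0+200,x0:x0+260],None,fx=3,fy=3,interpolation=2)[:300*2,:780]
cv2.imwrite("pics/fin.png",cv2.resize(np.hstack([a[120:320,190:450],b[140:340,190:450]]),(800,308)))
E
```

```text
time_s: 33.75
tool_pos: [0.627, -0.1788, 0.2778]
eef_rot: [0.003, 0.0, 1.0, -0.001]
contact_force: [1.4, 0.7, -0.0]
finger_gap: 0.993
grasp_force: 0.0
A (array([0.659, 0.01 ]), {'side': (np.float64(0.658), np.float64(0.007), np.float64(2.03)), 'scene': (np.float64(0.646), np.float64(-0.001), np.float64(1.92))}) B (array([0.62, 0.24]), {'side': (np.float64(0.619), np.float64(0.237), np.float64(1.92)), 'scene': (np.float64(0.623), np.float64(0.245), np.float64(1.92))}) med (array([0.473, 0.181]), {'side': (np.float64(0.473), np.float64(0.181), np.float64(1.89)), 'scene': (np.float64(0.474), np.float64(0.186), np.float64(1.76))}) dr (array([ 0.616, -0.188]), {'side': (np.float64(0.611), np.float64(-0.161), np.float64(1.82)), 'scene': (np.float64(0.615), np.float64(-0.189), np.float64(3.27))})
```

View pics/fin.png

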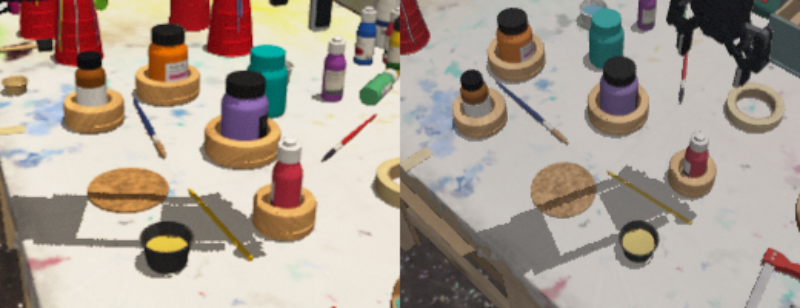

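All four stand upright and down in their stands (left crop, side view: amber (90,95), orange (168,70), violet (244,125), dropper (285,190)). The pot at (165,245) has not moved. The gripper is clear, so I am handing in.

```bash
python3 -c "
from workcell import env
print(env.hand_in())"
```

```text
the job is handed in; nothing more can be done
None
```

I handed the job in at about 34 s of the 112 s. The orange and violet jars are in the wide stands, the amber bottle is in the medium and the dropper bottle in the narrow. My final pictures show all four upright and down in their bores and the paint pot where it was. The hand-in returned no verdict.

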